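Set the sliding end stop of the drilling rail

ROBOT

A 6-joint arm with a two-finger parallel gripper is mounted at the origin on the work surface. World frame = base frame: x ahead of the robot, y to its left, z up, the work surface at z = 0. Lengths are in m, angles in rad, forces in N, time in s.
With the tool pointing down it reaches from about 0.35 to 0.875 m from the base axis. Payload 15.5 kg.
Tool frame: the origin (TCP) lies midway between the tips of the shut fingers; the grasp point (between the pads) lies 19 mm behind it; x points along the fingers, z is the direction in which the jaws open and shut, and the axes are right-handed (so a half turn about x gives the same grasp; the last joint's range is limited). The gripper opens to 85 mm and grips with 20 to 120 N. Pads are 22 mm wide; open, the fingers measure 114 mm over their backs; the gripper's body (76 mm by 85 mm) begins 54 mm behind the grasp point. The pads swing forward as they close: fully open they stand 13 mm farther back than shut.
Start: joints at [1.133, 0.494, 1.345, -0, 1.302, -0.096], TCP at [0.21, 0.589, 0.231] pointing down, gripper open.
Joint ranges: [-2.91, 2.91], [-0.82, 2.16], [0.22, 2.67], [-1.22, 4.37], [0.12, 2.79], [-3.08, 3.08]. Speed limits (rad/s): [1.89, 1.89, 2.57, 3.01, 3.01, 3.01].

INTERFACE

Orientations are given as a unit quaternion [w, x, y, z].
In Python, from bench import read_state, vision, bot, find_in, mark_of gives the robot as it stands.
- The arm moves only by the shell command python3 -m creep 'ROWS'. ROWS is JSON, a list of rows, each an object with "angular": the turn, a rotation vector about the tool's x, y, z in degrees, a list of three; "delta_pos": the shift along the tool's x, y, z in m, a list of three; "fingers": the opening, from -1 (shut) to 1 (fully open). A call has 1 to 5 rows; each row shifts and turns the commanded pose from where the row before left it, along the tool's axes as they then stand; what a row does not reach is not made up. A row lasts 1/8 s, in which the tool goes at most 62.5 mm and 10.7 degrees, less where a joint would pass 70% of its speed; a pose out of reach is approached as far as the arm can. A call is refused whole if a number of a shift passes 0.0625 or a number of a turn 10.7, either way. A call with a gripper value outside its range is refused whole. The fingers move at their own pace and stop on an object; the grip force is fixed at half the most. Time passes only in rows, so rows that do not move let the fingers close. It gives the time, the measured TCP pose, the force and the opening at its end, in the units of the state.
- read_state(): the state, without advancing time (a new reading comes with each control period).
- vision.grab_frame(name): name is "scene" or "top" or "wrist"; returns the picture (384x512x3 uint8, blue, green, red); there is no depth.
- vision.get_calibration(name): a dict with "camera_matrix" (3x3 intrinsics, pixels), "T" (4x4, takes a point from camera to world coordinates); the wrist camera has in their place "mount" (4x4, takes a point from camera to tool coordinates, whose origin is the TCP and whose axes are the tool frame's). Camera axes: x right, y up, looking along -z (the intrinsics and any distortion apply to the point x, -y, -z); pixel columns grow to the right and rows downward; lengths in m; the calibration is good to about 2 mm. A picture is of the moment at which its call begins: read the wrist's pose just before it. get_calibration takes no time and is no camera call.
- bot.job_done(): hands the job in, once; it reports no verdict.
Trained networks look in the newest picture that a camera, given by its name, has taken for a name from the list of things; names that differ only in an ending like _2 or _b are one class to them, and where a whole thing is asked for, a point or a joint stands for the part that bears it (a point fixed in the world has none). Each returns a list of dicts, best first, with "p" (0 to 1); they miss things now and then, are a little off and sometimes report something else, mostly with a low value. They report only what shows in the picture. A call takes as long as a camera call.
- find_in(camera, target): "xyz" ([x, y, z] in m, in the coordinates of the camera as it stood for that picture, good to about 4 mm: the middle of the surface that is visible of it).
- mark_of(camera, target): "xyz" ([x, y, z] in m, in the coordinates of the camera as it stood for that picture, good to about 4 mm: a listed point, or the origin of a listed thing).
The state is a dict: "clock": time; "q": joint angles; "dq": joint speeds; "joint_efforts": joint torques, N m; "eef_pos": TCP position; "eef_rot": TCP orientation; "wrist_force": force on the tool from outside, world axes, zero at the start; "torque": the same for the moment, N m; "grip_width": finger opening in m.
Only numpy, scipy, OpenCV 4.12 (cv2) and the standard library are available. Lean on these libraries where they do the work, as an engineer would, in place of code of your own. Each camera call takes 0.05 s, during which the arm holds its last target.

TASK

On the rail beside the drill press, press down the pad in the middle of the slider to free its friction brake and, keeping it pressed, push the slider along the rail until it rests against the marked stop (the tall block with the upright pointer plate, not the low clamp with the round knob at the other end). Then let the pad come up so that the brake holds the slider there. Do it by pressing and pushing with the fingertips: never drag the slider against its brake, pick nothing up, and leave the offcut, the jar and the brush where they are.

Things in the scene. Friction and masses are not known exactly. Their poses are not given: they have to be found in the camera images.
- rail: Straight aluminium rail 420 mm long, fixed to the bench on a dark steel plate 70 mm wide. Origin: centre of its underside, on the bench; its y axis runs along the rail, z is up. Rail top 30 mm above the bench. It may stand turned by up to 0.4 rad either way. The slider runs on it, between the marked stop near one end and the clamp near the other; which end is which varies.
- carriage (a joint): Position of the slider along the rail's y axis (m), 0 at mid-rail; growing towards +y of the rail. While the pad is up a friction brake holds the slider (it takes about 18 to 28 N to drag it); with the pad pressed it slides freely (1 to 2 N) and does not spring back.
- slider_mid (a point): Centre of the slider in plan, 62 mm above the bench, level with the tops of the slider's raised ends (it moves with the slider, not with the pad). The slider is a plain steel saddle, 90 mm along the rail and 60 mm across. Its two raised ends, each 10 mm thick along the rail, stand 18 mm above its floor (tops 62 mm above the bench) and leave a 70 mm gap between them, open to both sides; the pad lies in the middle of this gap.
- pad_top (a point): Centre of the top face of the black ribbed press pad, 54 mm along the rail by 46 mm across, in the slider's middle; 54 mm above the bench when up (8 mm below the raised ends). It goes straight down 5 mm and springs back.
- pad (a joint): How far the pad is pressed (m): about 0 when up (brake on), 0.005 at the bottom. It begins to move at about 4 N and is at the bottom at about 5.5 N; the brake is free from about 0.001 on. Pressing on the slider's floor or ends does not free it.
- stop_mid (a point): The marked stop: steel block 24 mm along the rail, 60 mm across, 30 mm tall on the rail top (60 mm above the bench), with an upright aluminium pointer plate on it, its diamond tip 82 mm above the bench, 6 mm thick along the rail. Fixed on the rail. The point is its centre in plan, 38 mm above the bench. The slider rests against it when this point and slider_mid are 57 mm apart along the rail.
- clamp_mid (a point): The plain end clamp at the other end of the rail, not the target: low steel block 24 mm along the rail, 60 mm across, 16 mm tall on the rail top, with a black round knob 24 mm across on it (top 60 mm above the bench). Fixed on the rail. The point is its centre in plan, 38 mm above the bench.
- offcut: Bystander: loose wooden offcut, 45 x 130 x 45 mm, lying beyond the rail; origin at the centre of its underside. Leave alone.
- screw_jar: Bystander: loose glass jar with a black cap, 60 mm across, 75 mm tall, standing beyond the rail; origin at the centre of its underside. Leave alone.
- brush: Bystander: loose wooden-handled brush, 200 mm long, lying between robot and rail, roughly along the rail; origin under its middle. Leave alone.

How it is judged:
On the way, in this order (a step that is already met when the one before it is completed fails the run):
1. the pad is pressed down while the slider is still about where it was (within 20 mm) (value of joint pad above 0.001 m and distance of slider_mid from where it was at the start of the episode below 0.02 m), for 0.1 s.
2. the slider is against the marked stop, its pad still pressed (horizontal distance between slider_mid and stop_mid below 0.0595 m and value of joint pad above 0.001 m), for 0.1 s.
At the end, for the whole second after the job is handed in: The slider rests against the marked stop (gap under 2.5 mm), its pad is up again (less than 0.6 mm down) so that the brake holds it, and it is at rest (horizontal distance between slider_mid and stop_mid below 0.0595 m and value of joint pad below 0.0006 m and velocity of joint carriage between -0.005 and 0.005 m/s); the robot touches nothing.
It fails at once if the slider is dragged (faster than 8 mm/s) while its pad is up and the brake on ((value of joint pad below 0.0003 m and velocity of joint carriage above 0.008 m/s) or (value of joint pad below 0.0003 m and velocity of joint carriage below -0.008 m/s)).
It fails at once if the wooden offcut is moved by more than 15 mm or picked up (distance of offcut from where it was at the start of the episode above 0.015 m).
It fails at once if the screw jar is moved by more than 15 mm or picked up (distance of screw_jar from where it was at the start of the episode above 0.015 m).
It fails at once if the brush is moved by more than 15 mm or picked up (distance of brush from where it was at the start of the episode above 0.015 m).
It also fails if it takes over 38 s, if anything falls off the work surface, if the arm or the gripper's body presses on something with over 40 N, if the wrist force passes 120 N, or if a joint passes its speed limit or range.

## Working session

There is one attempt and no reset: what is moved stays moved. The work goes in short steps, Python scripts to look and compute and a shell command to move; the robot and the scene stay as the last step left them, time stands still between calls to the robot, and variables do not carry over. Pictures are saved under pics/ and viewed, and the job is handed in when it is done.

```bash
ls; mkdir -p pics; cat > h.py <<'E'
import numpy as np, cv2
from scipy.spatial.transform import Rotation as R
from bench import read_state, vision, bot, find_in, mark_of
def toolT():
    s=read_state(); T=np.eye(4); q=s["eef_rot"]
    T[:3,:3]=R.from_quat([q[1],q[2],q[3],q[0]]).as_matrix(); T[:3,3]=s["eef_pos"]; return T
def camT(n,T0=None):
    c=vision.get_calibration(n)
    return np.array(c["T"]) if "T" in c else (toolT() if T0 is None else T0)@np.array(c["mount"])
E
python3 - <<'E'
from h import *
s=read_state(); print(s["clock"],s["eef_pos"],s["eef_rot"],s["grip_width"],s["wrist_force"])
for n in ["scene","top"]:
    cv2.imwrite(f"pics/{n}0.png",vision.grab_frame(n)); T=camT(n)
    for t in ["slider_mid","pad_top","stop_mid","clamp_mid","rail","brush","screw_jar","offcut"]:
        r=mark_of(n,t)
        for d in r[:2]: print(n,t,round(d["p"],2),(T@np.r_[d["xyz"],1])[:3].round(4))
print(read_state()["clock"])
E
```

```text
pics
0.0 [0.20989474 0.58828819 0.23069101] [ 0.57755521 -0.40760832  0.57835098  0.40718003] 0.08543391360411716 [-0.60914482 -0.4139928   0.415666  ]
scene slider_mid 0.72 [ 0.5939 -0.0275  0.0633]
scene pad_top 0.7 [ 0.6044 -0.1456  0.0421]
scene pad_top 0.66 [ 0.5958 -0.0285  0.0533]
scene stop_mid 0.97 [ 0.6019 -0.1438  0.0402]
scene clamp_mid 0.67 [0.5648 0.1732 0.0383]
scene rail 0.82 [ 0.5905 -0.0075 -0.0026]
scene brush 0.57 [0.4705 0.0176 0.0005]
scene brush 0.39 [ 0.6033 -0.1432  0.041 ]
scene screw_jar 0.64 [ 0.7026 -0.0703  0.0027]
scene screw_jar 0.21 [ 0.682   0.0818 -0.0026]
scene offcut 0.78 [0.6822 0.0841 0.001 ]
scene offcut 0.46 [ 0.7041 -0.0737  0.0026]
top slider_mid 0.71 [ 0.5922 -0.0285  0.0627]
top pad_top 0.79 [ 0.5914 -0.028   0.0526]
top stop_mid 0.8 [ 0.6086 -0.14    0.0387]
top rail 0.6 [ 0.589  -0.0072 -0.0023]
top brush 0.61 [ 0.4742  0.0158 -0.0015]
top screw_jar 0.65 [ 0.7025 -0.0662  0.0031]
top offcut 0.72 [ 0.6817  0.0807 -0.0007]
0.9
```

View pics/scene0.png

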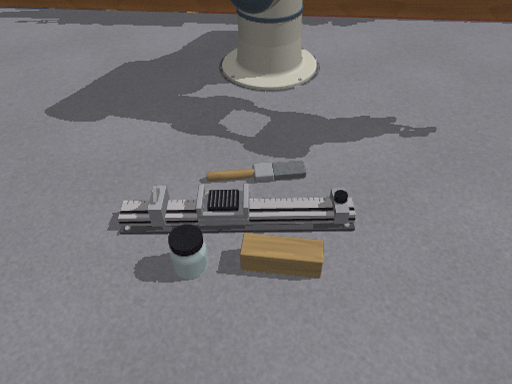

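View pics/top0.png

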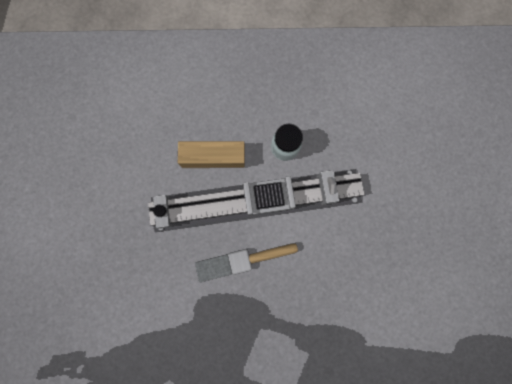

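```bash
python3 - <<'E'
from h import *
print(toolT().round(3)); print(vision.get_calibration("wrist")["mount"])
a=np.array([.605,-.142]);b=np.array([.5648,.1732]);d=b-a
print("rail yaw of y axis",np.degrees(np.arctan2(d[1],d[0]))-90,np.linalg.norm(d))
E
```

```text
[[-0.    -0.942  0.336  0.21 ]
 [ 0.     0.336  0.942  0.589]
 [-1.     0.     0.     0.231]
 [ 0.     0.     0.     1.   ]]
[[-1.12281186e-03  3.10510693e-01 -9.50569224e-01 -1.42606710e-01]
 [-1.16261496e-04  9.50569776e-01  3.10511010e-01  8.03280099e-02]
 [ 9.99999363e-01  4.59160045e-04 -1.03121058e-03  7.14886541e-04]
 [ 0.00000000e+00  0.00000000e+00  0.00000000e+00  1.00000000e+00]]
rail yaw of y axis 7.268154855426914 0.3177531746497586
```

The images agree with the networks. The stop with the pointer plate is at the −y end (scene pixel 158,205) and the slider is near the middle (224,203). The knob clamp is at the +y end (341,203). The brush lies on the robot side, and the jar and offcut are beyond the rail. The rail is yawed about 7°, and the slider has about 58 mm to travel towards −y. I'll turn the tool to the rail, shut the fingers and go above the pad.

```bash
python3 -m creep '[{"angular":[-9,0,0],"delta_pos":[0,0,0],"fingers":-1},{"angular":[-9,0,0],"delta_pos":[0,0,0],"fingers":-1},{"angular":[-9,0,0],"delta_pos":[0,0,0],"fingers":-1},{"angular":[0,0,0],"delta_pos":[0,-0.024,-0.053],"fingers":-1},{"angular":[0,0,0],"delta_pos":[0,-0.024,-0.053],"fingers":-1}]'
python3 -m creep '[{"angular":[0,0,0],"delta_pos":[0,-0.024,-0.053],"fingers":-1},{"angular":[0,0,0],"delta_pos":[0,-0.024,-0.053],"fingers":-1},{"angular":[0,0,0],"delta_pos":[0,-0.024,-0.053],"fingers":-1},{"angular":[0,0,0],"delta_pos":[0,-0.024,-0.053],"fingers":-1},{"angular":[0,0,0],"delta_pos":[0,-0.024,-0.053],"fingers":-1}]'
python3 -m creep '[{"angular":[0,0,0],"delta_pos":[0,-0.024,-0.053],"fingers":-1},{"angular":[0,0,0],"delta_pos":[0,-0.024,-0.053],"fingers":-1},{"angular":[0,0,0],"delta_pos":[0,-0.024,-0.053],"fingers":-1},{"angular":[0,0,0],"delta_pos":[0,-0.024,-0.053],"fingers":-1},{"angular":[0,0,0],"delta_pos":[0,0,0],"fingers":-1}]'
```

```text
clock: 1.52
eef_pos: [0.2716, 0.4887, 0.2312]
eef_rot: [-0.467, 0.531, -0.466, -0.531]
wrist_force: [0.3, -0.5, 0.1]
grip_width: 0.0
clock: 2.15
eef_pos: [0.4251, 0.2406, 0.2315]
eef_rot: [-0.467, 0.531, -0.467, -0.531]
wrist_force: [1.3, 1.2, 1.3]
grip_width: -0.0003
clock: 2.78
eef_pos: [0.5485, 0.041, 0.2312]
eef_rot: [-0.468, 0.531, -0.468, -0.53]
wrist_force: [0.5, 0.3, -0.4]
grip_width: -0.0001
```

```bash
cat > look.py <<'E'
from h import *
import sys
tag=sys.argv[1]
for n in ["wrist","top","scene"]:
    T=camT(n)
    cv2.imwrite(f"pics/{n}_{tag}.png",vision.grab_frame(n))
    for t in ["slider_mid","pad_top","stop_mid","clamp_mid"]:
        for d in mark_of(n,t)[:1]:
            p=(T@np.r_[d["xyz"],1])[:3]; v=toolT()[:3,:3].T@(p-toolT()[:3,3])
            print(n,t,round(d["p"],2),p.round(4),"tool",v.round(4))
s=read_state(); print(s["clock"],s["eef_pos"].round(4) if hasattr(s["eef_pos"],'round') else s["eef_pos"]); print(toolT()[:3,:3].round(3))
E
python3 look.py 1
```

```text
wrist slider_mid 0.69 [ 0.5946 -0.0273  0.0631] tool [ 0.168  -0.0388 -0.0768]
wrist stop_mid 0.97 [ 0.6091 -0.1401  0.0325] tool [ 0.1987 -0.0388 -0.1918]
wrist clamp_mid 0.69 [0.5665 0.1792 0.0361] tool [ 0.1953 -0.0377  0.1301]
scene slider_mid 0.87 [ 0.5927 -0.0279  0.0625] tool [ 0.1688 -0.0365 -0.0778]
scene pad_top 0.92 [ 0.5955 -0.0286  0.0499] tool [ 0.1814 -0.0392 -0.0787]
scene stop_mid 0.95 [ 0.6071 -0.1453  0.0412] tool [ 0.1901 -0.0357 -0.1959]
scene clamp_mid 0.92 [0.562  0.1777 0.0362] tool [ 0.1951 -0.0324  0.1303]
3.525 [0.5465 0.0443 0.2313]
[[-0.    -0.992 -0.128]
 [ 0.    -0.128  0.992]
 [-1.     0.     0.   ]]
```

```bash
python3 -m creep '[{"angular":[0,0,0],"delta_pos":[0.02,-0.019,-0.042],"fingers":-1},{"angular":[0,0,0],"delta_pos":[0.03,-0.019,-0.042],"fingers":-1},{"angular":[0,0,0],"delta_pos":[0.05,0,0],"fingers":-1},{"angular":[0,0,0],"delta_pos":[0.05,0,0],"fingers":-1},{"angular":[0,0,0],"delta_pos":[0,0,0],"fingers":-1}]'
python3 look.py 2
```

```text
clock: 4.15
eef_pos: [0.5928, -0.034, 0.0785]
eef_rot: [0.466, -0.529, 0.468, 0.533]
wrist_force: [-0.2, -0.9, -0.0]
grip_width: 0.0002
wrist slider_mid 0.75 [ 0.5956 -0.0287  0.0619] tool [ 0.0206 -0.0007  0.0054]
wrist pad_top 0.89 [ 0.5914 -0.0275  0.0524] tool [0.0308 0.004  0.0073]
wrist stop_mid 0.89 [ 0.6084 -0.1412  0.0316] tool [ 0.0521  0.002  -0.1075]
top slider_mid 0.75 [ 0.5945 -0.0292  0.0623] tool [0.0207 0.0008 0.0051]
top pad_top 0.7 [ 0.594  -0.0264  0.0507] tool [0.032  0.0007 0.008 ]
top stop_mid 0.61 [ 0.6092 -0.139   0.038 ] tool [ 0.0444 -0.     -0.1056]
top clamp_mid 0.55 [0.5666 0.1728 0.0378] tool [0.0442 0.0021 0.2089]
scene slider_mid 0.62 [ 0.5898 -0.0279  0.0653] tool [0.0164 0.0045 0.007 ]
scene pad_top 0.87 [ 0.5955 -0.0312  0.0539] tool [ 0.0275 -0.0008  0.0029]
scene stop_mid 0.65 [ 0.6039 -0.1444  0.0406] tool [ 0.0408  0.0053 -0.1104]
scene clamp_mid 0.93 [0.5644 0.1766 0.0395] tool [0.0418 0.0034 0.2129]
4.9 [ 0.595  -0.0342  0.0813]
[[-0.    -0.992 -0.128]
 [ 0.    -0.128  0.992]
 [-1.     0.     0.   ]]
```

View pics/wrist_2.png

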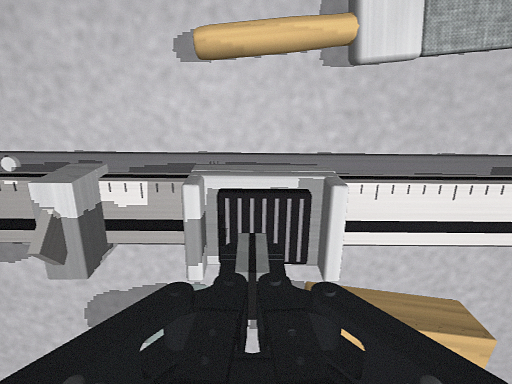

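View pics/scene_2.png

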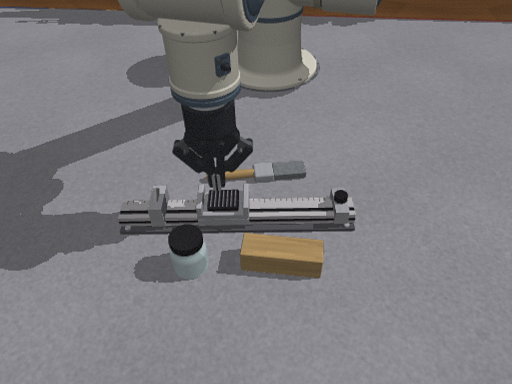

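Fingers are centred over the pad (wrist pixel 250,235, pad spanning 218–312), about 6 mm towards the stop side, with about 27 mm to go. I'll descend gently.

```bash
python3 -m creep '[{"angular":[0,0,0],"delta_pos":[0.012,0,0],"fingers":-1},{"angular":[0,0,0],"delta_pos":[0.010,0,0],"fingers":-1},{"angular":[0,0,0],"delta_pos":[0.003,0,0],"fingers":-1},{"angular":[0,0,0],"delta_pos":[0,0,0],"fingers":-1}]'
python3 -m creep '[{"angular":[0,0,0],"delta_pos":[0.002,0,0],"fingers":-1},{"angular":[0,0,0],"delta_pos":[0.002,0,0],"fingers":-1},{"angular":[0,0,0],"delta_pos":[0,0,0],"fingers":-1}]'
```

```text
clock: 5.4
eef_pos: [0.5948, -0.0342, 0.0558]
eef_rot: [0.467, -0.531, 0.467, 0.531]
wrist_force: [0.1, 0.2, -0.7]
grip_width: -0.0001
clock: 5.78
eef_pos: [0.5953, -0.0342, 0.0525]
eef_rot: [-0.467, 0.531, -0.467, -0.531]
wrist_force: [-0.3, -0.8, 3.6]
grip_width: -0.0003
```

```bash
python3 -m creep '[{"angular":[0,0,0],"delta_pos":[0.002,0,0],"fingers":-1},{"angular":[0,0,0],"delta_pos":[0.001,0,0],"fingers":-1},{"angular":[0,0,0],"delta_pos":[0,0,0],"fingers":-1}]'
python3 -m creep '[{"angular":[0,0,0],"delta_pos":[0.002,0,0],"fingers":-1},{"angular":[0,0,0],"delta_pos":[0,0,0],"fingers":-1}]'
```

```text
clock: 6.15
eef_pos: [0.5952, -0.0342, 0.0493]
eef_rot: [-0.467, 0.531, -0.467, -0.531]
wrist_force: [0.5, 0.2, 4.5]
grip_width: -0.0001
clock: 6.4
eef_pos: [0.5954, -0.0343, 0.0487]
eef_rot: [-0.467, 0.532, -0.467, -0.531]
wrist_force: [-5.9, -0.4, 27.6]
grip_width: 0.0
```

Bottomed out at z = 48.7 mm, about 5 mm below pad-up height, with 27 N. I'll ease slightly and then push towards the stop.

```bash
python3 -m creep '[{"angular":[0,0,0],"delta_pos":[-0.0006,0,0],"fingers":-1},{"angular":[0,0,0],"delta_pos":[0,0,-0.002],"fingers":-1},{"angular":[0,0,0],"delta_pos":[0,0,-0.004],"fingers":-1},{"angular":[0,0,0],"delta_pos":[0,0,-0.004],"fingers":-1},{"angular":[0,0,0],"delta_pos":[0,0,0],"fingers":-1}]'
python3 look.py 3
```

```text
clock: 7.02
eef_pos: [0.5966, -0.0445, 0.0488]
eef_rot: [-0.467, 0.531, -0.467, -0.531]
wrist_force: [-3.6, -1.7, 19.3]
grip_width: 0.0001
wrist pad_top 0.55 [ 0.5899 -0.035   0.0528] tool [-0.0041  0.0054  0.0102]
wrist stop_mid 0.65 [ 0.6113 -0.1395  0.0364] tool [ 0.0125 -0.0024 -0.0962]
top slider_mid 0.85 [ 0.5961 -0.0436  0.0608] tool [-0.012   0.0004  0.0008]
top pad_top 0.45 [ 0.5934 -0.0374  0.0492] tool [-0.0004  0.0022  0.0073]
top clamp_mid 0.8 [0.567  0.1761 0.0411] tool [0.0076 0.0011 0.2224]
scene slider_mid 0.92 [ 0.5906 -0.0377  0.0635] tool [-0.0147  0.005   0.0074]
scene pad_top 0.95 [ 0.5961 -0.0406  0.0509] tool [-0.0021  0.      0.0038]
scene stop_mid 0.97 [ 0.6034 -0.1445  0.0411] tool [ 0.0078  0.0061 -0.1002]
scene clamp_mid 0.89 [0.5623 0.1752 0.0378] tool [0.0108 0.0059 0.2221]
7.775 [ 0.5966 -0.0443  0.0488]
[[ 0.001 -0.992 -0.128]
 [-0.    -0.128  0.992]
 [-1.    -0.001 -0.001]]
```

View pics/wrist_3.png

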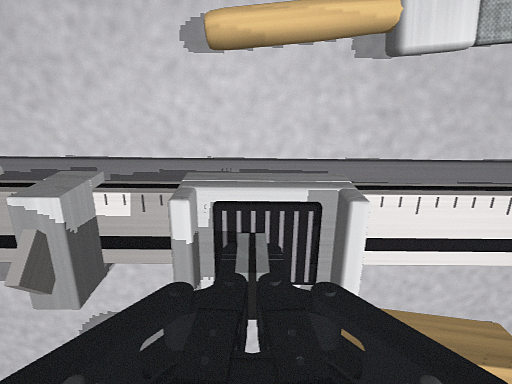

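The slider travels with the fingers: the pad keeps its place under them in the wrist view (ribs 213–322), and it has moved about 10 mm. About 47 mm remain.

```bash
python3 -m creep '[{"angular":[0,0,0],"delta_pos":[0,0,-0.003],"fingers":-1},{"angular":[0,0,0],"delta_pos":[0,0,-0.004],"fingers":-1},{"angular":[0,0,0],"delta_pos":[0,0,-0.004],"fingers":-1},{"angular":[0,0,0],"delta_pos":[0,0,-0.004],"fingers":-1},{"angular":[0,0,0],"delta_pos":[0,0,-0.003],"fingers":-1}]'
python3 -m creep '[{"angular":[0,0,0],"delta_pos":[0,0,-0.003],"fingers":-1},{"angular":[0,0,0],"delta_pos":[0,0,-0.004],"fingers":-1},{"angular":[0,0,0],"delta_pos":[0,0,-0.004],"fingers":-1},{"angular":[0,0,0],"delta_pos":[0,0,-0.004],"fingers":-1},{"angular":[0,0,0],"delta_pos":[0,0,-0.003],"fingers":-1}]'
python3 -m creep '[{"angular":[0,0,0],"delta_pos":[0,0,-0.002],"fingers":-1},{"angular":[0,0,0],"delta_pos":[0,0,-0.002],"fingers":-1},{"angular":[0,0,0],"delta_pos":[0,0,0],"fingers":-1}]'
python3 look.py 4
```

```text
clock: 8.4
eef_pos: [0.5988, -0.0621, 0.0488]
eef_rot: [-0.467, 0.531, -0.467, -0.531]
wrist_force: [-3.4, 1.1, 20.6]
grip_width: -0.0001
clock: 9.02
eef_pos: [0.6009, -0.0799, 0.0488]
eef_rot: [-0.467, 0.531, -0.467, -0.531]
wrist_force: [-4.0, 0.3, 20.9]
grip_width: -0.0003
clock: 9.4
eef_pos: [0.6014, -0.084, 0.0488]
eef_rot: [-0.467, 0.531, -0.467, -0.531]
wrist_force: [-5.2, -1.8, 19.2]
grip_width: 0.0005
wrist pad_top 0.95 [ 0.5958 -0.0788  0.0469] tool [0.0019 0.0049 0.0059]
wrist stop_mid 0.65 [ 0.6089 -0.1418  0.033 ] tool [ 0.0158 -0.     -0.0583]
top pad_top 0.49 [0.6846 0.0822 0.0017] tool [ 0.0471 -0.1038  0.1542]
top clamp_mid 0.91 [0.5645 0.1752 0.0394] tool [0.0092 0.0034 0.2619]
scene slider_mid 0.68 [ 0.5963 -0.0757  0.0607] tool [-0.0119  0.0039  0.0088]
scene pad_top 0.98 [ 0.5998 -0.0794  0.0512] tool [-0.0024  0.001   0.0048]
scene stop_mid 0.8 [ 0.6031 -0.146   0.0397] tool [ 0.0092  0.0063 -0.0617]
scene clamp_mid 0.86 [0.5629 0.1749 0.0387] tool [0.0099 0.005  0.2617]
10.15 [ 0.6014 -0.084   0.0488]
[[ 0.    -0.992 -0.128]
 [-0.    -0.128  0.992]
 [-1.    -0.    -0.001]]
```

View pics/wrist_4.png

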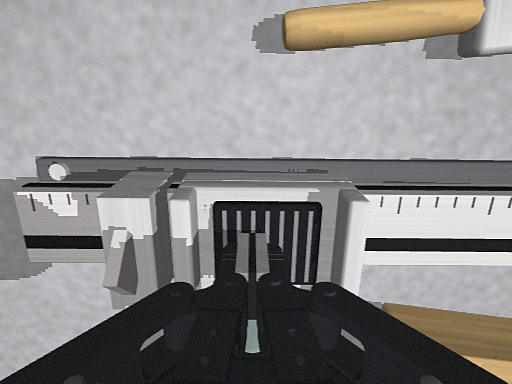

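A gap of about 8 mm remains between the slider end (pixel 170) and the stop. I'll close it slowly and watch the lateral force.

```bash
python3 -m creep '[{"angular":[0,0,0],"delta_pos":[0,0,-0.002],"fingers":-1},{"angular":[0,0,0],"delta_pos":[0,0,-0.002],"fingers":-1},{"angular":[0,0,0],"delta_pos":[0,0,-0.001],"fingers":-1},{"angular":[0,0,0],"delta_pos":[0,0,0],"fingers":-1}]'
python3 -m creep '[{"angular":[0,0,0],"delta_pos":[0,0,-0.001],"fingers":-1},{"angular":[0,0,0],"delta_pos":[0,0,-0.001],"fingers":-1},{"angular":[0,0,0],"delta_pos":[0,0,0],"fingers":-1}]'
python3 -m creep '[{"angular":[0,0,0],"delta_pos":[0,0,-0.001],"fingers":-1},{"angular":[0,0,0],"delta_pos":[0,0,0],"fingers":-1}]'
```

```text
clock: 10.65
eef_pos: [0.602, -0.0889, 0.0488]
eef_rot: [-0.467, 0.531, -0.467, -0.531]
wrist_force: [-5.4, -1.0, 20.4]
grip_width: -0.0003
clock: 11.02
eef_pos: [0.6022, -0.0909, 0.0488]
eef_rot: [-0.467, 0.531, -0.467, -0.531]
wrist_force: [-5.1, -0.2, 20.7]
grip_width: -0.0001
clock: 11.28
eef_pos: [0.6024, -0.0918, 0.0488]
eef_rot: [-0.467, 0.531, -0.467, -0.531]
wrist_force: [-5.0, 0.4, 21.2]
grip_width: 0.0002
```

```bash
python3 -m creep '[{"angular":[0,0,0],"delta_pos":[0,0,-0.001],"fingers":-1},{"angular":[0,0,0],"delta_pos":[0,0,0],"fingers":-1}]'
python3 -m creep '[{"angular":[0,0,0],"delta_pos":[0,0,-0.001],"fingers":-1},{"angular":[0,0,0],"delta_pos":[0,0,0],"fingers":-1}]'
python3 - <<'E'
from h import *
cv2.imwrite("pics/w5.png",vision.grab_frame("wrist"))
E
```

```text
clock: 11.52
eef_pos: [0.6024, -0.0923, 0.0488]
eef_rot: [0.467, -0.531, 0.467, 0.531]
wrist_force: [-4.2, 4.4, 20.2]
grip_width: -0.0002
clock: 11.78
eef_pos: [0.6024, -0.0926, 0.0487]
eef_rot: [0.467, -0.531, 0.467, 0.531]
wrist_force: [-4.2, 10.2, 22.5]
grip_width: 0.0004
```

View pics/w5.png

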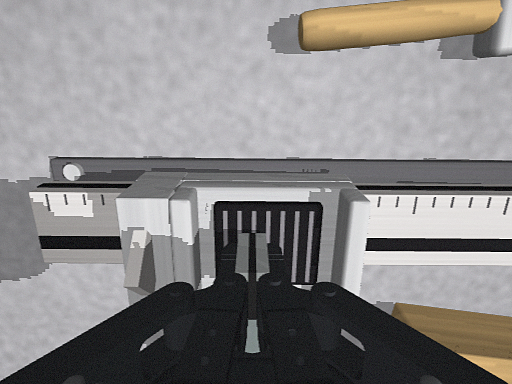

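It's in contact: the lateral force rose to 10 N while the tool stalled, and the picture shows the slider end touching the stop block (pixel 172,200). Now I'll lift straight up.

```bash
python3 -m creep '[{"angular":[0,0,0],"delta_pos":[-0.001,0,0],"fingers":-1},{"angular":[0,0,0],"delta_pos":[-0.002,0,0],"fingers":-1},{"angular":[0,0,0],"delta_pos":[-0.004,0,0],"fingers":-1},{"angular":[0,0,0],"delta_pos":[-0.01,0,0],"fingers":-1},{"angular":[0,0,0],"delta_pos":[-0.03,0,0],"fingers":-1}]'
python3 -m creep '[{"angular":[0,0,0],"delta_pos":[-0.05,0,0],"fingers":-1},{"angular":[0,0,0],"delta_pos":[-0.03,0,0],"fingers":-1},{"angular":[0,0,0],"delta_pos":[0,0,0],"fingers":-1},{"angular":[0,0,0],"delta_pos":[0,0,0],"fingers":-1}]'
python3 look.py 6
```

```text
clock: 12.45
eef_pos: [0.6018, -0.0937, 0.0946]
eef_rot: [0.466, -0.53, 0.467, 0.532]
wrist_force: [0.9, -1.1, -0.1]
grip_width: -0.0001
clock: 12.95
eef_pos: [0.6023, -0.0937, 0.1746]
eef_rot: [0.467, -0.531, 0.467, 0.531]
wrist_force: [0.2, 0.4, -0.5]
grip_width: 0.0001
wrist slider_mid 0.69 [ 0.5988 -0.0857  0.0618] tool [0.1121 0.002  0.0082]
wrist pad_top 0.67 [ 0.5991 -0.0869  0.053 ] tool [0.1209 0.0019 0.007 ]
wrist stop_mid 0.6 [ 0.6119 -0.1414  0.036 ] tool [ 0.1379 -0.0037 -0.0487]
top stop_mid 0.39 [ 0.6103 -0.1382  0.0366] tool [ 0.138  -0.002  -0.0452]
top clamp_mid 0.93 [0.567  0.1757 0.0411] tool [0.1336 0.0008 0.2717]
scene slider_mid 0.81 [ 0.6003 -0.0833  0.0636] tool [0.1112 0.001  0.0106]
scene pad_top 0.7 [ 0.6017 -0.0877  0.0556] tool [0.1193 0.0003 0.0061]
scene stop_mid 0.61 [ 0.605  -0.1452  0.0416] tool [ 0.1333  0.0043 -0.0514]
scene clamp_mid 0.79 [0.5639 0.1768 0.0385] tool [0.1364 0.0039 0.2732]
13.7 [ 0.6027 -0.0937  0.1749]
[[ 0.    -0.992 -0.128]
 [ 0.    -0.128  0.992]
 [-1.    -0.     0.   ]]
```

View pics/wrist_6.png

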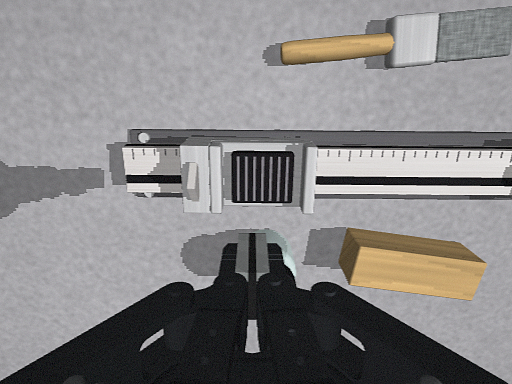

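View pics/scene_6.png

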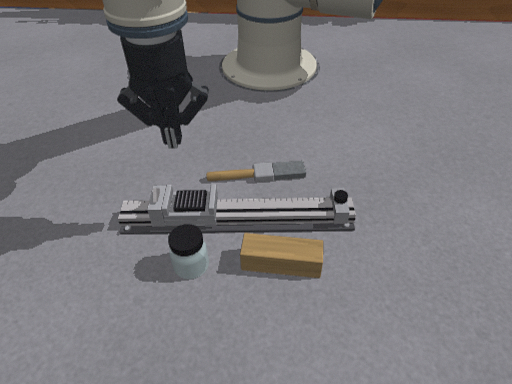

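The slider sits against the stop (wrist pixel 210) with no visible gap. The pad is up, the arm is clear and the bystanders haven't moved. Handing in.

```bash
python3 -c "
from bench import bot; print(bot.job_done())"
```

```text
the job is handed in; nothing more can be done
None
```

I pressed the pad down with the shut fingertips and pushed the slider about 58 mm along the rail to the marked stop. There I lifted straight up to let the pad rise, and I handed the job in at about 13.7 s. No verdict is reported at hand-in.

- **Pressing:** the pad bottomed about 5 mm down, at roughly 20–27 N. I kept it pressed the whole way, and the slider moved together with the fingertips.
- **Contact with the stop:** the force along the rail rose to about 10 N while the fingers stalled, and the picture shows no gap between slider and stop.
- **After lifting:** the wrist force is about zero and the fingers are about 120 mm above the pad. The pad top measures 53–56 mm above the bench, so it is up. The networks put slider and stop about 57 mm apart from the wrist camera and 62 mm from the scene camera. That spread is within their accuracy, so the contact force and the picture are the better evidence.
- **Last top view:** the top camera found neither slider nor pad after the lift.
- **Bystanders:** the offcut, jar and brush look unmoved in the last scene picture.

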